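Draw the slotted bar from the stock rack

ROBOT

A 6-joint arm with a two-finger parallel gripper is mounted at the origin on a cart in front of the work surface, level with it; the furniture and walls round the work are solid. World frame = base frame: x ahead of the robot, y to its left, z up, the work surface at z = 0. Lengths are in m, angles in rad, forces in N, time in s.
With the tool pointing down it reaches from about 0.325 to 1 m from the base axis. Payload 5.1 kg.
Tool frame: the origin (TCP) lies midway between the tips of the shut fingers; the grasp point (between the pads) lies 19 mm behind it; z points along the fingers, y is the line along which they close (so a half turn about z gives the same grasp; the last joint's range is limited). The gripper opens to 85 mm and grips with 20 to 120 N. Pads are 22 mm wide; open, the fingers measure 114 mm over their backs; the gripper's body (76 mm by 85 mm) begins 54 mm behind the grasp point. The pads swing forward as they close: fully open they stand 13 mm farther back than shut.
Start: joints at [-1.362, 0.124, 1.65, -0, 1.367, -0.083], TCP at [0.187, -0.623, 0.205] pointing down, gripper open.
Joint ranges: [-2.61, 2.61], [-1.02, 2.33], [0.03, 2.71], [-1.35, 4.49], [0.32, 2.68], [-2.91, 2.91]. Speed limits (rad/s): [2.57, 2.57, 3.14, 3.14, 3.14, 3.14].

INTERFACE

Orientations are given as a unit quaternion [x, y, z, w].
In Python, from workcell import r gives the robot as it stands.
- The arm moves only by the tool play_rows, never from a script. Its argument "moves" is a list of rows, each an object of numbers: "rx", "ry", "rz": the turn, a rotation vector about the tool's x, y, z in degrees; "x", "y", "z": the shift along the tool's x, y, z in cm; "gripper": the finger opening in cm, from 0 to 8.54. In form: [{"rx": .., "ry": .., "rz": .., "x": .., "y": .., "z": .., "gripper": ..}, ...]. A call has exactly 8 rows; each row shifts and turns the commanded pose from where the row before left it, along the tool's axes as they then stand; what a row does not reach is not made up. A row lasts 1/12 s, in which the tool goes at most 41.7 mm and 7.16 degrees, less where a joint would pass 70% of its speed; a pose out of reach is approached as far as the arm can. A call with a gripper value outside its range is refused whole. The fingers move at their own pace and stop on an object; "force" is the grip in N (left out, the last holds). Time passes only in rows, so rows that do not move let the fingers close, or fill a call up. It gives the time, the measured TCP pose, the force, the opening and the grip force at its end, in the units of the state.
- r.observe(): the state, without advancing time (a new reading comes with each control period).
- r.grab_frame(name): name is "side" or "top" or "wrist"; returns the picture (384x512x3 uint8, blue, green, red); there is no depth.
- r.camera_params(name): a dict with "mtx" (3x3 intrinsics, pixels), "pose" (4x4, takes a point from camera to world coordinates); the wrist camera has in their place "tool_from_camera" (4x4, takes a point from camera to tool coordinates, whose origin is the TCP and whose axes are the flange's). Camera axes: x right, y down, z forward; pixel columns grow to the right and rows downward; lengths in m; the calibration is good to about 2 mm. A picture is of the moment at which its call begins: read the wrist's pose just before it. camera_params takes no time and is no camera call.
- r.sign_off(): hands the job in; it is judged then, once.
Trained networks look in the newest picture that a camera, given by its name, has taken for a name from the list of things; names that differ only in an ending like _2 or _b are one class to them, and where a whole thing is asked for, a point or a joint stands for the part that bears it (a point fixed in the world has none). Each returns a list of dicts, best first, with "conf" (0 to 1); they miss things now and then, are a little off and sometimes report something else, mostly with a low value. They report only what shows in the picture. A call takes as long as a camera call.
- r.spot_in(camera, thing): "point" ([x, y, z] in m, in the coordinates of the camera as it stood for that picture, good to about 4 mm: the middle of the surface that is visible of it).
The state is a dict: "t": time; "joint_positions": joint angles; "joint_vel": joint speeds; "joint_efforts": joint torques, N m; "tool_pos": TCP position; "orientation": TCP orientation; "contact_force": force on the tool from outside, world axes, zero at the start; "moment": the same for the moment, N m; "width": opening from 0.0 (shut) to 1.0 (fully open); "gripper_force": force on a finger pad.
Only numpy, scipy, OpenCV 4.12 (cv2) and the standard library are available. Lean on these libraries where they do the work, as an engineer would, in place of code of your own. Each camera call takes 0.05 s, during which the arm holds its last target. There are 200 camera calls.

TASK

Take the square slotted aluminium bar out of the stock rack: raise its open end over the rack's lip and draw it out endwise from under the roof. Then lay it flat in the two saddles of the drilling cradle, about centred, and let go; leave the flat bar where it lies in the rack.

Things in the scene. Friction and masses are not known exactly. Their poses are not given: they have to be found in the camera images.
- slotted_bar: Square slotted aluminium bar, 220 x 20 x 20 mm, 90 g, loose in one lane of the rack. Origin: centre of its underside; x along it towards the end (tail) under the roof. The roof lets it rise only 11 mm and the lip stands 15 mm above its underside: tilt it 5 to 6 degrees about the tail's bottom, open end up, and draw it along its own slope; after 75 mm it is clear of the roof.
- flat_bar: Flat aluminium bar with a row of small holes, 220 x 30 x 6 mm, loose, in the rack's other lane. Must stay there. Origin: centre of its underside, x along the bar.
- rack: Fixed stock rack (all in mm): 256 (x) by 165 (y), origin under its centre. Bars lie along x in lanes at y = -42 and 42, undersides at z = 16 on ledges x -120 to -84 and 45 to 114; between these open down to z = 6. Lip across the -x end: x -124 to -118, top z = 31. Roofed pockets 62 wide at the +x end: x 45 to the back wall at 115, roof underside z = 47, top z = 50.
- cradle: Fixed drilling cradle (all in mm): base plate 200 (x) by 80 (y), top at z = 6; two black U saddles at x = -70 and 70, 14 thick along x, floors at z = 22, 42 wide between horns whose tops are at z = 37; open down to z = 6 between the saddles. The bar lies along its x, either way round, across both saddles. Origin: centre of its underside.

How it is judged:
By the outcome, as a careful person would: the job done as asked, in the order asked, and still so for the second after the job is handed in, with the robot touching nothing.
It also fails if it takes over 38 s, if anything falls off the work surface, if the arm or the gripper's body presses on something with over 40 N, if the wrist force passes 120 N, or if a joint passes its speed limit or range.

## Working session

There is one attempt and no reset: what is moved stays moved. The work goes in short steps, Python scripts to look and compute and a tool call to move; the robot and the scene stay as the last step left them, time stands still between calls to the robot, and variables do not carry over. Pictures are saved under pics/ and viewed, at most 13 in all, crops included, and the job is handed in when it is done.

Besides the shell and the picture viewer there is one more tool, called as a command line: name --argument value ..., lists and objects as JSON in quotes. play_rows: Moves the arm, as the interface text tells. Its arguments: {"type":"object","properties":{"moves":{"type":"array"},"force":{"type":"number"}},"required":["moves"]}

```bash
mkdir -p pics; ls
cat > h.py <<'E'
import numpy as np, cv2
from scipy.spatial.transform import Rotation as R
from workcell import r
def cam(n, s=None):
    c=r.camera_params(n)
    K=np.array(c["mtx"])
    if "pose" in c: T=np.array(c["pose"])
    else:
        W=np.eye(4); W[:3,:3]=R.from_quat(s["orientation"]).as_matrix(); W[:3,3]=s["tool_pos"]
        T=W@np.array(c["tool_from_camera"])
    return K,T
def ray(K,T,uv,z):
    d=T[:3,:3]@np.linalg.solve(K,[uv[0],uv[1],1]); o=T[:3,3]
    return o+d*(z-o[2])/d[2]
def proj(K,T,p):
    q=np.linalg.inv(T)@np.append(p,1); q=K@q[:3]; return q[:2]/q[2]
E
python3 - <<'E'
from h import *
s=r.observe(); print(s)
for n in ["top","side","wrist"]:
    K,T=cam(n,s); print(n,K.round(1).tolist(),T.round(3).tolist())
    im=r.grab_frame(n); cv2.imwrite(f"pics/{n}0.png",im)
    for th in ["slotted_bar","flat_bar","rack","cradle"]:
        for d in r.spot_in(n,th)[:2]:
            print(n,th,round(d["conf"],2),(T@np.append(d["point"],1))[:3].round(3))
E
```

```text
pics
{'t': 0.0, 'joint_positions': array([-1.36158511e+00,  1.24483433e-01,  1.65165832e+00,  6.79823065e-06,
        1.36749623e+00, -8.26081669e-02]), 'joint_vel': array([ 4.75495170e-04, -1.18875237e-05,  3.64428975e-04, -3.44038591e-06,
        1.05535468e-03,  9.99307192e-04]), 'joint_efforts': array([-5.27724023e-04, -4.23615789e+01, -3.65448976e+01, -5.87924887e-06,
        6.99034441e-03,  1.57274326e-05]), 'tool_pos': array([ 0.18683386, -0.62188335,  0.20337636]), 'orientation': array([ 9.89373636e-01,  1.45391755e-01, -6.13714170e-05, -1.02082939e-03]), 'contact_force': array([-0.25213444,  0.71883266,  0.11036336]), 'moment': array([0.00045877, 0.01233576, 0.00071327]), 'gripper_force': 0.0, 'width': 1.0026340911503975}
top [[450.0, 0.0, 252.8], [0.0, 450.0, 191.6], [0.0, 0.0, 1.0]] [[-0.025, -0.998, 0.053, 0.451], [-1.0, 0.025, -0.001, 0.016], [-0.0, -0.053, -0.999, 1.031], [0.0, 0.0, 0.0, 1.0]]
top slotted_bar 0.67 [0.559 0.217 0.033]
top slotted_bar 0.41 [0.517 0.27  0.015]
top flat_bar 0.64 [0.475 0.223 0.02 ]
top flat_bar 0.51 [0.555 0.214 0.032]
top rack 0.73 [0.522 0.267 0.016]
top cradle 0.98 [ 0.573 -0.215  0.007]
side [[395.3, 0.0, 250.6], [0.0, 395.3, 188.8], [0.0, 0.0, 1.0]] [[0.995, -0.062, 0.074, 0.442], [-0.097, -0.645, 0.758, -0.607], [0.001, -0.762, -0.648, 0.604], [0.0, 0.0, 0.0, 1.0]]
side flat_bar 0.73 [0.474 0.229 0.022]
side rack 0.84 [0.525 0.256 0.016]
side cradle 0.69 [ 0.571 -0.23   0.008]
wrist [[283.2, 0.0, 256.5], [0.0, 283.2, 190.4], [0.0, 0.0, 1.0]] [[0.288, -0.924, -0.253, 0.25], [-0.958, -0.278, -0.075, -0.603], [-0.001, 0.264, -0.965, 0.372], [0.0, 0.0, 0.0, 1.0]]
```

Run:
```python
import cv2
im=cv2.imread("pics/top0.png")
cv2.imwrite("pics/topR.png",cv2.resize(im[90:330,60:240],None,fx=2.5,fy=2.5,interpolation=cv2.INTER_CUBIC) )
cv2.imwrite("pics/topC.png",cv2.resize(im[60:220,270:450],None,fx=3.5,fy=3.5,interpolation=cv2.INTER_CUBIC) )
```

```text
(no output)
```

View pics/top0.png

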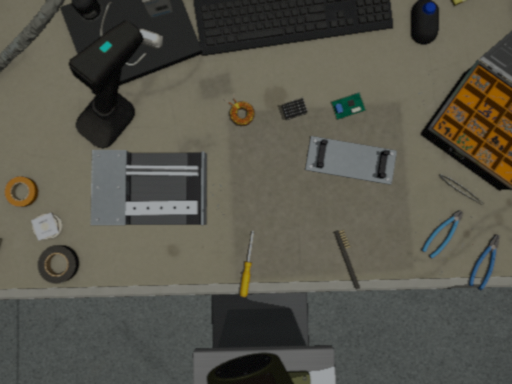

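The top view shows the rack at cols 92–206, rows 150–224, with its roof at the left (world +y) and its lip at col 206. The slotted bar is in the upper lane (row ~171) and the flat bar in the lower (row ~208). The cradle is at about (350,160). I'll zoom in for the corners.

Run:
```python
import cv2,numpy as np
im=cv2.imread("pics/top0.png")
a=cv2.resize(im[140:235,82:217],None,fx=5,fy=5,interpolation=cv2.INTER_CUBIC)
b=cv2.resize(im[130:190,300:402],None,fx=5,fy=5,interpolation=cv2.INTER_CUBIC)
cv2.imwrite("pics/a.png",a);cv2.imwrite("pics/b.png",b)
```

```text
(no output)
```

View pics/a.png

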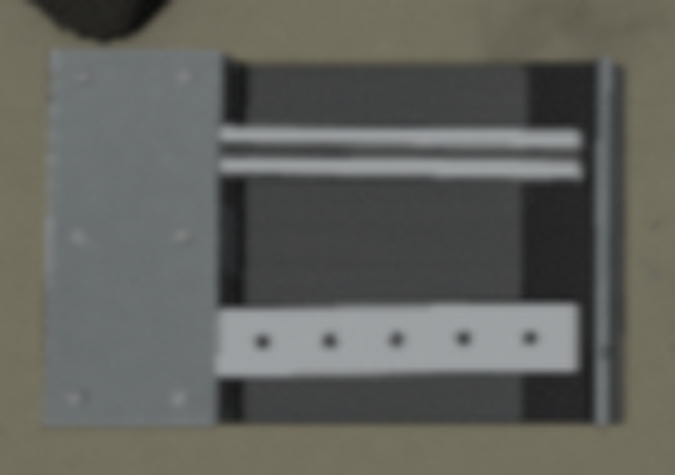

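View pics/b.png

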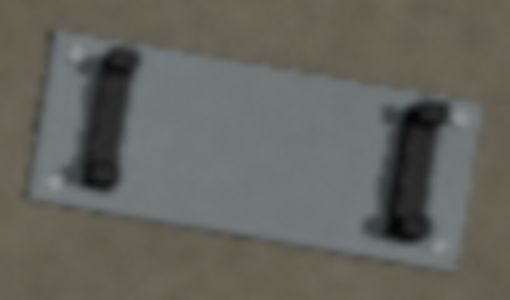

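The left crop shows the bar's two rails with the open end at crop x≈582 (y 127–180) and the roof edge at x≈219 (y 125–175). The right crop shows the cradle plate corners at (52,30), (482,103), (457,268) and (30,198).

Run:
```python
from h import *
K,T=cam("top")
A=lambda x,y,z:ray(K,T,(82+(x+.5)/5-.5,140+(y+.5)/5-.5),z)
B=lambda x,y,z:ray(K,T,(300+(x+.5)/5-.5,130+(y+.5)/5-.5),z)
print("roof",[A(*p,.05).round(4)[:2].tolist() for p in [(51,50),(42,425),(221,52),(217,425)]])
print("lip top",[A(*p,.031).round(4)[:2].tolist() for p in [(595,62),(612,62),(595,423),(612,423)]])
print("bar",[A(*p,.036).round(4)[:2].tolist() for p in [(582,127),(582,180),(219,125),(219,175)]])
c=[B(*p,.006)[:2] for p in [(52,30),(482,103),(457,268),(30,198)]]
print("cradle",np.round(c,4).tolist(), np.mean(c,0), np.degrees(np.arctan2(*((c[0]-c[1]+c[3]-c[2])[::-1]))))
sd=[B(*p,.037)[:2] for p in [(121,60),(99,176),(431,112),(408,226)]]
print(np.round(sd,4).tolist(),np.mean(sd,0),np.degrees(np.arctan2(*((sd[0]-sd[2]+sd[1]-sd[3])[::-1]))))
K,T=cam("side"); 
im=cv2.imread("pics/side0.png")
cv2.imwrite("pics/sideR.png",cv2.resize(im[20:160,200:400],None,fx=4,fy=4,interpolation=cv2.INTER_CUBIC))
```

```text
roof [[0.604, 0.3653], [0.44, 0.3701], [0.6013, 0.2907], [0.4381, 0.2941]]
lip top [[0.5956, 0.129], [0.5954, 0.1214], [0.4346, 0.132], [0.4344, 0.1244]]
bar [[0.5659, 0.1347], [0.5423, 0.1351], [0.5708, 0.2959], [0.5485, 0.2961]]
cradle [[0.6308, -0.1199], [0.5923, -0.3159], [0.5168, -0.3013], [0.5537, -0.1074]] [ 0.57338972 -0.21113155] 79.04152051657171
[[0.6112, -0.1461], [0.5596, -0.1346], [0.5845, -0.283], [0.534, -0.2708]] [ 0.57232036 -0.20862132] 79.15702226748742
```

View pics/side0.png

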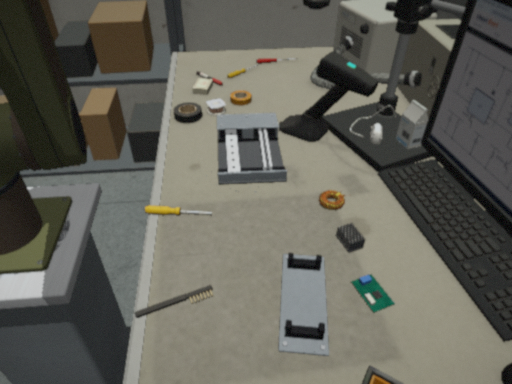

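The side view agrees: the slotted bar is in the far (+x) lane, the lip faces the robot's right (−y), and the cradle is at about (0.573, −0.210) with its axis at about 79°. First I'll turn the tool so it closes across the bar, then travel.

play_rows --moves '[{"rz":-7.1,"gripper":4.5},{"rz":-7.1,"gripper":4.5},{"rz":-7.1,"gripper":4.5},{"rz":-7.1,"gripper":4.5},{"rz":-7.1,"gripper":4.5},{"rz":-7.1,"gripper":4.5},{"rz":-7.1,"gripper":4.5},{"rz":-7.1,"gripper":4.5}]'

```text
$.moves[0]: bad value
```

play_rows --moves '[{"rz":-7.1,"gripper":4.5},{"rz":-7.1,"gripper":4.5},{"x":3.75,"y":1.5,"gripper":4.5},{"x":3.75,"y":1.5,"gripper":4.5},{"x":3.75,"y":1.5,"gripper":4.5},{"x":3.75,"y":1.5,"gripper":4.5},{"x":3.75,"y":1.5,"gripper":4.5},{"x":3.75,"y":1.5,"gripper":4.5}]'

```text
$.moves[0]: bad value
```

play_rows --moves '[{"x":3.75,"y":1.5,"gripper":4.5},{"x":3.75,"y":1.5,"gripper":4.5},{"x":3.75,"y":1.5,"gripper":4.5},{"x":3.75,"y":1.5,"gripper":4.5},{"x":3.75,"y":1.5,"gripper":4.5},{"x":3.75,"y":1.5,"gripper":4.5},{"x":3.75,"y":1.5,"gripper":4.5},{"x":3.75,"y":1.5,"gripper":4.5}]'

```text
$.moves[0]: bad value
```

play_rows --moves '[{"x":3.75,"y":1.5,"gripper":4.5},{"x":3.75,"y":1.5,"gripper":4.5},{"x":3.75,"y":1.5,"gripper":4.5},{"x":3.75,"y":1.5,"gripper":4.5},{"x":3.75,"y":1.5,"gripper":4.5},{"x":3.75,"y":1.5,"gripper":4.5},{"x":3.75,"y":1.5,"gripper":4.5},{"gripper":4.5}]'

```text
$.moves[0]: bad value
```

play_rows --moves '[{"rx":0,"ry":0,"rz":-7.1,"x":0,"y":0,"z":0,"gripper":4.5},{"rx":0,"ry":0,"rz":-7.1,"x":0,"y":0,"z":0,"gripper":4.5},{"rx":0,"ry":0,"rz":-7.1,"x":0,"y":0,"z":0,"gripper":4.5},{"rx":0,"ry":0,"rz":-7.1,"x":0,"y":0,"z":0,"gripper":4.5},{"rx":0,"ry":0,"rz":-7.1,"x":0,"y":0,"z":0,"gripper":4.5},{"rx":0,"ry":0,"rz":-7.1,"x":0,"y":0,"z":0,"gripper":4.5},{"rx":0,"ry":0,"rz":-7.1,"x":0,"y":0,"z":0,"gripper":4.5},{"rx":0,"ry":0,"rz":-7.1,"x":0,"y":0,"z":0,"gripper":4.5}]'

```text
t: 1.42
tool_pos: [0.187, -0.6225, 0.2046]
orientation: [0.799, 0.601, 0.0, -0.0]
contact_force: [0.1, -0.4, -0.6]
width: 0.525
gripper_force: 0.0
```

play_rows --moves '[{"rx":0,"ry":0,"rz":-7.1,"x":0,"y":0,"z":0,"gripper":4.5},{"rx":0,"ry":0,"rz":-7.1,"x":0,"y":0,"z":0,"gripper":4.5},{"rx":0,"ry":0,"rz":0,"x":3.75,"y":1.5,"z":0,"gripper":4.5},{"rx":0,"ry":0,"rz":0,"x":3.75,"y":1.5,"z":0,"gripper":4.5},{"rx":0,"ry":0,"rz":0,"x":3.75,"y":1.5,"z":0,"gripper":4.5},{"rx":0,"ry":0,"rz":0,"x":3.75,"y":1.5,"z":0,"gripper":4.5},{"rx":0,"ry":0,"rz":0,"x":3.75,"y":1.5,"z":0,"gripper":4.5},{"rx":0,"ry":0,"rz":0,"x":3.75,"y":1.5,"z":0,"gripper":4.5}]'

```text
t: 2.08
tool_pos: [0.2862, -0.3996, 0.2047]
orientation: [0.721, 0.693, 0.0, 0.0]
contact_force: [1.5, -0.4, -0.0]
width: 0.526
gripper_force: 0.0
```

play_rows --moves '[{"rx":0,"ry":0,"rz":0,"x":3.75,"y":1.5,"z":0,"gripper":4.5},{"rx":0,"ry":0,"rz":0,"x":3.75,"y":1.5,"z":0,"gripper":4.5},{"rx":0,"ry":0,"rz":0,"x":3.75,"y":1.5,"z":0,"gripper":4.5},{"rx":0,"ry":0,"rz":0,"x":3.75,"y":1.5,"z":0,"gripper":4.5},{"rx":0,"ry":0,"rz":0,"x":3.75,"y":1.5,"z":0,"gripper":4.5},{"rx":0,"ry":0,"rz":0,"x":3.75,"y":1.5,"z":0,"gripper":4.5},{"rx":0,"ry":0,"rz":0,"x":3.75,"y":1.5,"z":0,"gripper":4.5},{"rx":0,"ry":0,"rz":0,"x":3.75,"y":1.5,"z":0,"gripper":4.5}]'

```text
t: 2.75
tool_pos: [0.4181, -0.1044, 0.2051]
orientation: [0.721, 0.693, 0.0, 0.001]
contact_force: [0.9, -1.2, 1.1]
width: 0.524
gripper_force: 0.0
```

play_rows --moves '[{"rx":0,"ry":0,"rz":0,"x":3.75,"y":1.55,"z":0,"gripper":4.5},{"rx":0,"ry":0,"rz":0,"x":3.75,"y":1.55,"z":0,"gripper":4.5},{"rx":0,"ry":0,"rz":0,"x":3.75,"y":1.55,"z":0,"gripper":4.5},{"rx":0,"ry":0,"rz":0,"x":3.75,"y":1.55,"z":0.5,"gripper":4.5},{"rx":0,"ry":0,"rz":0,"x":3.75,"y":1.55,"z":0.5,"gripper":4.5},{"rx":0,"ry":0,"rz":0,"x":3.75,"y":1.55,"z":0.5,"gripper":4.5},{"rx":0,"ry":0,"rz":0,"x":3.75,"y":1.55,"z":0.5,"gripper":4.5},{"rx":0,"ry":0,"rz":0,"x":3.75,"y":1.55,"z":0.5,"gripper":4.5}]'

```text
t: 3.42
tool_pos: [0.554, 0.1908, 0.1795]
orientation: [0.721, 0.693, 0.0, 0.0]
contact_force: [0.1, 0.2, 1.0]
width: 0.529
gripper_force: 0.0
```

Run:
```python
from h import *
s=r.observe(); im=r.grab_frame("wrist"); s=r.observe(); im=r.grab_frame("wrist"); print(s["tool_pos"].round(4),s["orientation"].round(4),s["width"])
K,T=cam("wrist",s)
for e in [(.554,.135,.036),(.5597,.296,.036)]: 
    p=proj(K,T,e); print(p); 
cv2.imwrite("pics/w1.png",cv2.resize(im,None,fx=1.5,fy=1.5))
```

```text
[0.5554 0.1961 0.1777] [ 0.7198  0.6942  0.0014 -0.0015] 0.5247832086931342
[257.35579115 225.83546139]
[257.42137785  79.7204119 ]
```

View pics/w1.png

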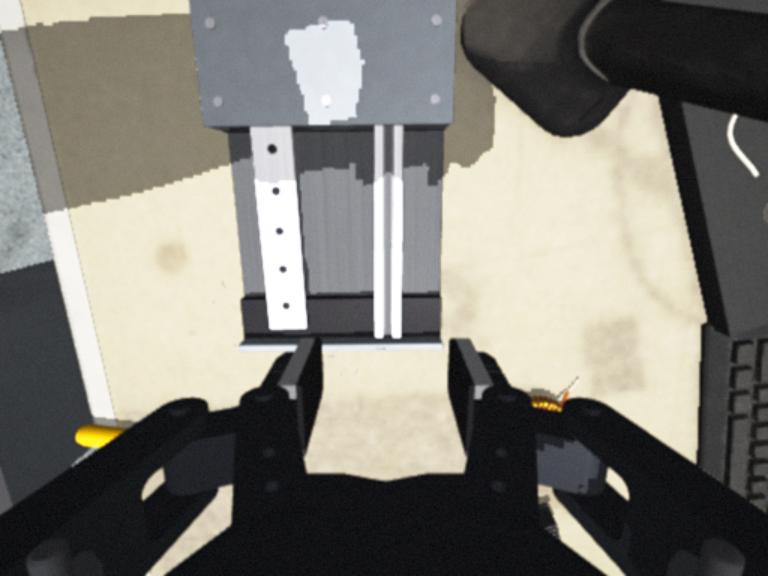

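The wrist view shows the slotted bar parallel to the tool, with its end at about (388,337) and at the roof edge (389,126). It lies about 2 mm to the tool's +y. The way down between the lanes is clear.

play_rows --moves '[{"rx":0,"ry":0,"rz":0,"x":0.3,"y":0.15,"z":3.5,"gripper":4.5},{"rx":0,"ry":0,"rz":0,"x":0,"y":0,"z":3.5,"gripper":4.5},{"rx":0,"ry":0,"rz":0,"x":0,"y":0,"z":3.5,"gripper":4.5},{"rx":0,"ry":0,"rz":0,"x":0,"y":0,"z":2.5,"gripper":4.5},{"rx":0,"ry":0,"rz":0,"x":0,"y":0,"z":2,"gripper":4.5},{"rx":0,"ry":0,"rz":0,"x":0,"y":0,"z":1,"gripper":4.5},{"rx":0,"ry":0,"rz":0,"x":0,"y":0,"z":0,"gripper":4.5},{"rx":0,"ry":0,"rz":0,"x":0,"y":0,"z":0,"gripper":4.5}]'

```text
t: 4.18
tool_pos: [0.5554, 0.1912, 0.0201]
orientation: [0.721, 0.693, 0.0, 0.0]
contact_force: [1.3, -0.0, -0.4]
width: 0.527
gripper_force: 0.0
```

Run:
```python
from h import *
for i in range(4):
    s=r.observe(); print(s["t"],s["tool_pos"].round(4),s["orientation"].round(4),s["joint_positions"].round(4)); 
    if i<3: r.grab_frame("side")
```

```text
4.1833 [0.5554 0.1912 0.0201] [7.212e-01 6.928e-01 1.000e-04 1.000e-04] [ 0.2403  0.1719  1.929  -0.      1.0404  0.2804]
4.2333 [0.5563 0.1915 0.0213] [7.212e-01 6.928e-01 1.100e-03 6.000e-04] [ 0.2404  0.171   1.9279 -0.      1.0403  0.2805]
4.2833 [0.5568 0.1917 0.0218] [0.7211 0.6928 0.0016 0.0009] [ 0.2404  0.1705  1.9273 -0.      1.0402  0.2805]
4.3333 [0.5569 0.1918 0.022 ] [0.7211 0.6929 0.0017 0.001 ] [ 2.4060e-01  1.7030e-01  1.9272e+00 -1.0000e-04  1.0401e+00  2.8050e-01]
```

play_rows --moves '[{"rx":0,"ry":0,"rz":0,"x":1.2,"y":0,"z":0.7,"gripper":4.5},{"rx":0,"ry":0,"rz":0,"x":0,"y":0,"z":0,"gripper":4.5},{"rx":0,"ry":0,"rz":0,"x":0,"y":0,"z":0,"gripper":4.5},{"rx":0,"ry":0,"rz":0,"x":0,"y":0,"z":0,"gripper":1.5},{"rx":0,"ry":0,"rz":0,"x":0,"y":0,"z":0,"gripper":1.5},{"rx":0,"ry":0,"rz":0,"x":0,"y":0,"z":0,"gripper":1.5},{"rx":0,"ry":0,"rz":0,"x":0,"y":0,"z":0,"gripper":1.5},{"rx":0,"ry":0,"rz":0,"x":0,"y":0,"z":0,"gripper":1.5}]' --force 70

```text
t: 5.0
tool_pos: [0.5557, 0.2034, 0.0127]
orientation: [0.721, 0.693, 0.0, 0.0]
contact_force: [-0.1, -1.2, -0.3]
width: 0.176
gripper_force: 0.0
```

play_rows --moves '[{"rx":0,"ry":0,"rz":0,"x":0,"y":0,"z":0,"gripper":0.5},{"rx":0,"ry":0,"rz":0,"x":0,"y":0,"z":0,"gripper":0.5},{"rx":0,"ry":0,"rz":0,"x":0,"y":0,"z":0,"gripper":0.5},{"rx":0,"ry":0,"rz":0,"x":0,"y":0,"z":0,"gripper":0.5},{"rx":0,"ry":0,"rz":0,"x":0,"y":0,"z":0,"gripper":0.5},{"rx":0,"ry":0,"rz":0,"x":0,"y":0,"z":0,"gripper":0.5},{"rx":0,"ry":0,"rz":0,"x":0,"y":0,"z":0,"gripper":0.5},{"rx":0,"ry":0,"rz":0,"x":0,"y":0,"z":0,"gripper":0.5}]' --force 70

```text
t: 5.67
tool_pos: [0.5556, 0.2035, 0.0126]
orientation: [0.721, 0.693, -0.0, -0.0]
contact_force: [0.4, -0.9, -0.2]
width: 0.061
gripper_force: 0.0
```

Run:
```python
from h import *
a=r.grab_frame("side");b=r.grab_frame("wrist")
s=r.observe(); print(s["tool_pos"],s["width"],s["contact_force"])
A=cv2.resize(a[90:210,190:320],(650,600),interpolation=cv2.INTER_CUBIC)
cv2.imwrite("pics/s2.png",A); cv2.imwrite("pics/w2.png",b)
```

```text
[0.55560301 0.20348976 0.01261424] 0.05361600666516563 [ 0.04893557 -0.48923678  1.08238173]
```

View pics/w2.png

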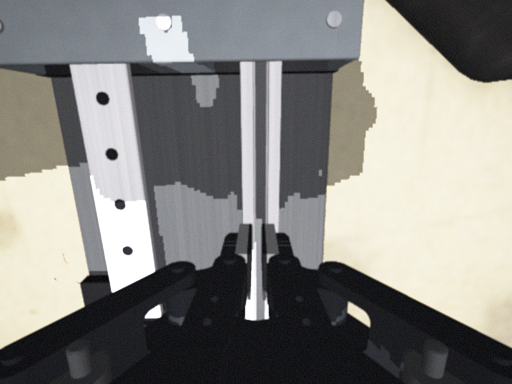

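View pics/s2.png

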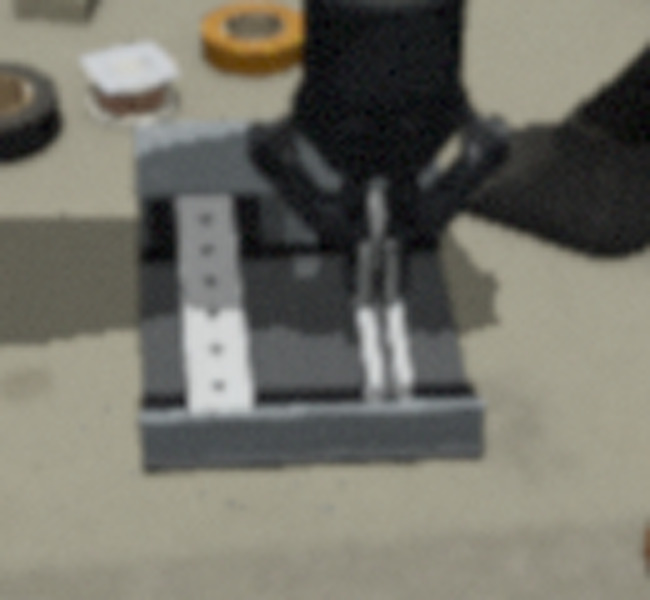

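The fingers shut to 5 mm with no grip force and appear to stand above the bar (tips at about (242,230) and (270,230)), even though the TCP reads z=0.0126. I'll check the heights by reprojection.

Run:
```python
from h import *
s=r.observe(); K,T=cam("wrist",s); Tt=np.array(r.camera_params("wrist")["tool_from_camera"])
print(s["tool_pos"].round(4)); print(Tt.round(4).tolist())
for n,p in [("tcp",(0,0,0)),("grasp",(0,0,-.019)),("tip L",(0,-.0025,0))]: print(n,proj(K,Tt,p).round(1))
for z in (.036,.06): print("bar@roof edge",z,proj(K,T,(.5497,.292,z)).round(1),proj(K,T,(.5697,.292,z)).round(1))
print("roofedge",proj(K,T,(.56,.292,.05)).round(1),proj(K,T,(.6,.2915,.05)).round(1))
# side-camera: project tcp
K2,T2=cam("side"); f=lambda p:((proj(K2,T2,p)-[190,90])*5).round(0)
print("side tcp",f(s["tool_pos"]),"bar open end top",f((.554,.135,.036)),"lip top",f((.4346,.128,.031)),f((.5955,.125,.031)),"bar at tcp y",f((.5563,.2035,.036)))
K3,T3=cam("top"); print("z spot", [ (T3@np.append(d["point"],1))[:3].round(3) for d in r.spot_in("top","slotted_bar")[:1]])
```

```text
[0.5556 0.2035 0.0126]
[[0.0004, -0.9643, -0.2649, 0.0668], [1.0, 0.0002, 0.0005, -0.0004], [-0.0005, -0.2649, 0.9643, -0.1689], [0.0, 0.0, 0.0, 1.0]]
tcp [257.  221.3]
grasp [257.1 233.6]
tip L [253.1 221.3]
bar@roof edge 0.036 [237.4  66. ] [279.5  64.2]
bar@roof edge 0.06 [233.5  56.3] [284.3  54.1]
roofedge [259.4  59.8] [353.2  57. ]
side tcp [370. 338.] bar open end top [386. 383.] lip top [135. 415.] [475. 399.] bar at tcp y [373. 300.]
z spot [array([0.559, 0.217, 0.033])]
```

Run:
```python
import cv2
g=cv2.cvtColor(cv2.imread("pics/w2.png"),cv2.COLOR_BGR2GRAY)
for v in list(range(200,262,5))+[275,290,305,315]: print(v,' '.join(f"{x//10:2d}" for x in g[v,228:290]))
```

```text
200 14 14 14 14 14 14 14 14 13  8  7  7  7  8 15 21 22 22 22 22 22 22 22 22 21 19 17 13  9  7  7  8  8  7  8  8  8 12 16 16 20 22 22 22 22 22 21 22 22 22 20 12  7  7  7  7  7  7  7  9 13 14
205 15 14 14 14 14 14 14 14 13  8  7  7  7  8 14 21 22 22 22 22 22 22 22 22 21 18 17 14  9  7  8  8  8  7  8  7  8 12 16 16 20 22 22 22 22 22 22 22 22 22 20 11  7  7  7  7  9 13 14 14 14 15
210 14 14 13 14 14 14 14 14 14 13 13 14 13 13 15 21 22 22 22 22 22 22 22 22 21 18 18 13  8  7  7  7  7  8  7  8  8 12 16 16 20 22 22 22 22 22 22 22 22 22 20 16 15 15 14 14 15 14 15 14 14 15
215 14 14 14 13 14 14 14 14 14 14 14 14 14 13 14 20 22 22 22 22 22 22 22 22 22 20 18 15  9  7  8  7  8  7  7  7  8 12 16 16 20 22 22 22 22 22 22 22 22 22 20 16 15 15 14 14 14 14 14 14 14 15
220 15 14 14 14 13 14 14 14 14 14 14 14 14 13 15 21 22 22 22 22 21 22 22 22 22 20 18 16 16 16 16 16 16 15 10  7  8 12 16 15 20 22 22 22 22 21 21 22 22 22 20 16 15 14 14 14 14 15 14 14 14 14
225 15 14 14 14 14 14 14 14 14 14 13 10  8  8  8  8  8  8  8  8  7  3  2  7 16 19 18 16 16 16 16 16 16 12  5  1  3  7  8  8  8  8  8  8  7  9 15 21 22
[... 1429 characters left out ...]
3  3  4  4  5 21 25 25 25 23 18 15 15 15 15 13  6  4  4  4  3  2  2  2  1  1  2  1  2  1  1  1  1  2  2  1  2  2  1  1  1  2  1  2
290  2  2  2  2  2  2  1  1  1  2  2  2  1  2  2  3  3  2  2  3  4  4 12 25 25 25 24 24 19 15 15 15 15 14 10  6  5  5  4  2  2  2  2  2  2  2  2  2  2  2  1  2  2  2  2  2  2  2  2  2  2  2
305  2  2  1  1  1  1  2  2  2  2  2  2  2  3  3  3  3 17 25 25 25 25 25 25 25 25 24 24 20 14 14 15 15 15 14 14 18 24 25 24 14  2  3  3  3  2  2  2  2  2  1  2  1  1  1  1  2  2  1  1  2  2
315  2  3  1  2  2  2  2  2  3  4  2  1  1  1  1  1  4 22 25 25 25 25 25 25 25 25 25 24 19 14 14 14 14 14 14 14 20 25 25 25 19  3  1  2  1  1  2  2  4  3  2  2  2  2  2  1  1  2  2  1  2  2
```

Reprojection explains it. In both wrist pictures the fingertips lie about 28 mm short of the reported TCP: the 45 mm gap spans 85 px at row 227, which puts the tips at tool z ≈ −0.029. So the fingers closed just above the bar without touching it. I'll open, shift 2 mm and go about 27 mm lower, watching the force.

play_rows --moves '[{"rx":0,"ry":0,"rz":0,"x":0,"y":0.2,"z":0,"gripper":4.5},{"rx":0,"ry":0,"rz":0,"x":0,"y":0,"z":0,"gripper":4.5},{"rx":0,"ry":0,"rz":0,"x":0,"y":0,"z":0,"gripper":4.5},{"rx":0,"ry":0,"rz":0,"x":0,"y":0,"z":0,"gripper":4.5},{"rx":0,"ry":0,"rz":0,"x":0,"y":0,"z":0,"gripper":4.5},{"rx":0,"ry":0,"rz":0,"x":0,"y":0,"z":0,"gripper":4.5},{"rx":0,"ry":0,"rz":0,"x":0,"y":0,"z":0.5,"gripper":4.5},{"rx":0,"ry":0,"rz":0,"x":0,"y":0,"z":0.5,"gripper":4.5}]'

```text
t: 6.48
tool_pos: [0.5579, 0.2035, 0.0026]
orientation: [0.721, 0.693, 0.0, 0.0]
contact_force: [0.0, 0.4, -0.2]
width: 0.524
gripper_force: 0.0
```

play_rows --moves '[{"rx":0,"ry":0,"rz":0,"x":0,"y":0,"z":0.4,"gripper":4.5},{"rx":0,"ry":0,"rz":0,"x":0,"y":0,"z":0.4,"gripper":4.5},{"rx":0,"ry":0,"rz":0,"x":0,"y":0,"z":0.4,"gripper":4.5},{"rx":0,"ry":0,"rz":0,"x":0,"y":0,"z":0.3,"gripper":4.5},{"rx":0,"ry":0,"rz":0,"x":0,"y":0,"z":0.2,"gripper":4.5},{"rx":0,"ry":0,"rz":0,"x":0,"y":0,"z":0,"gripper":4.5},{"rx":0,"ry":0,"rz":0,"x":0,"y":0,"z":0,"gripper":4.5},{"rx":0,"ry":0,"rz":0,"x":0,"y":0,"z":0,"gripper":4.5}]'

```text
t: 7.15
tool_pos: [0.5578, 0.2034, -0.0142]
orientation: [0.721, 0.693, 0.0, 0.0]
contact_force: [0.3, -0.3, -0.3]
width: 0.524
gripper_force: 0.0
```

play_rows --moves '[{"rx":0,"ry":0,"rz":0,"x":0,"y":0,"z":0,"gripper":1},{"rx":0,"ry":0,"rz":0,"x":0,"y":0,"z":0,"gripper":1},{"rx":0,"ry":0,"rz":0,"x":0,"y":0,"z":0,"gripper":1},{"rx":0,"ry":0,"rz":0,"x":0,"y":0,"z":0,"gripper":1},{"rx":0,"ry":0,"rz":0,"x":0,"y":0,"z":0,"gripper":1},{"rx":0,"ry":0,"rz":0,"x":0,"y":0,"z":0,"gripper":1},{"rx":0,"ry":0,"rz":0,"x":0,"y":0,"z":0,"gripper":1},{"rx":0,"ry":0,"rz":0,"x":0,"y":0,"z":0,"gripper":1}]' --force 70

```text
t: 7.82
tool_pos: [0.5581, 0.2035, -0.0138]
orientation: [0.721, 0.693, 0.0, 0.0]
contact_force: [0.1, -0.5, 3.6]
width: 0.219
gripper_force: 70.4
```

The bar is gripped (18.7 mm, 70 N). Next I'll tilt 5.6° about the tail, open end up (ry negative).

play_rows --moves '[{"rx":0,"ry":-0.7,"rz":0,"x":-0.03,"y":0,"z":-0.18,"gripper":1},{"rx":0,"ry":-0.7,"rz":0,"x":-0.03,"y":0,"z":-0.18,"gripper":1},{"rx":0,"ry":-0.7,"rz":0,"x":-0.03,"y":0,"z":-0.18,"gripper":1},{"rx":0,"ry":-0.7,"rz":0,"x":-0.04,"y":0,"z":-0.18,"gripper":1},{"rx":0,"ry":-0.7,"rz":0,"x":-0.04,"y":0,"z":-0.19,"gripper":1},{"rx":0,"ry":-0.7,"rz":0,"x":-0.04,"y":0,"z":-0.19,"gripper":1},{"rx":0,"ry":-0.7,"rz":0,"x":-0.04,"y":0,"z":-0.19,"gripper":1},{"rx":0,"ry":-0.7,"rz":0,"x":-0.04,"y":0,"z":-0.19,"gripper":1}]'

```text
t: 8.48
tool_pos: [0.5575, 0.2011, 0.0007]
orientation: [0.72, 0.692, -0.036, 0.034]
contact_force: [0.6, -0.5, 1.5]
width: 0.214
gripper_force: 70.1
```

Run:
```python
from h import *
a=r.grab_frame("side");b=r.grab_frame("wrist")
s=r.observe(); M=R.from_quat(s["orientation"]).as_matrix()
print(s["tool_pos"].round(4),s["width"],s["contact_force"].round(1),s["moment"].round(2),s["gripper_force"]); print(M.round(4), np.degrees(np.arcsin(-M[2,0])))
A=cv2.resize(a[90:210,190:320],(650,600),interpolation=cv2.INTER_CUBIC)
cv2.imwrite("pics/s3.png",np.hstack([A[150:600,50:500],b[:,140:400].repeat(1,0)[:450] if b.shape[0]>=450 else cv2.resize(b[:,140:400],(305,450))]))
```

```text
[0.5576 0.2016 0.0008] 0.2162341044352141 [ 0.3 -0.4  1. ] [ 0.07 -0.15 -0.09] 69.98838901519775
[[ 3.890e-02  9.992e-01 -3.700e-03]
 [ 9.944e-01 -3.910e-02 -9.790e-02]
 [-9.790e-02  1.000e-04 -9.952e-01]] 5.620516866257811
```

View pics/s3.png

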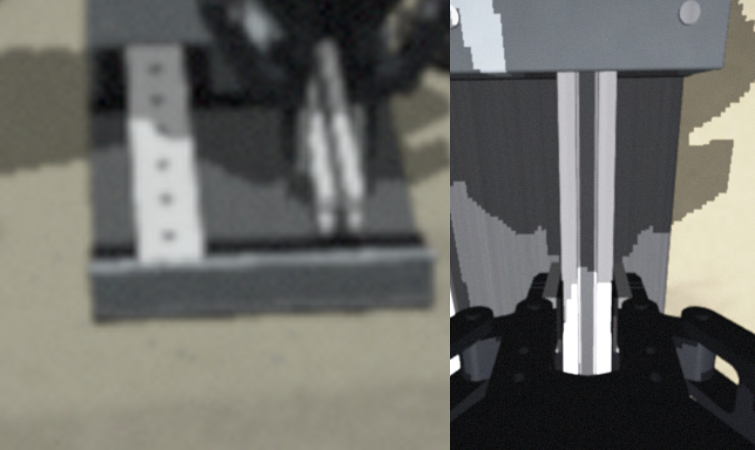

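The left part shows the raised bar: its end face spans crop rows ~205–235, clear of the lip edge at ~250. The right part shows the pads firmly either side of the bar. Now I'll draw along the slope (tool −x).

play_rows --moves '[{"rx":0,"ry":0,"rz":0,"x":-0.6,"y":0,"z":0,"gripper":1},{"rx":0,"ry":0,"rz":0,"x":-0.8,"y":0,"z":0,"gripper":1},{"rx":0,"ry":0,"rz":0,"x":-0.8,"y":0,"z":0,"gripper":1},{"rx":0,"ry":0,"rz":0,"x":-0.8,"y":0,"z":0,"gripper":1},{"rx":0,"ry":0,"rz":0,"x":-0.8,"y":0,"z":0,"gripper":1},{"rx":0,"ry":0,"rz":0,"x":-0.8,"y":0,"z":0,"gripper":1},{"rx":0,"ry":0,"rz":0,"x":-0.8,"y":0,"z":0,"gripper":1},{"rx":0,"ry":0,"rz":0,"x":-0.6,"y":0,"z":0,"gripper":1}]'

```text
t: 9.25
tool_pos: [0.5551, 0.1403, 0.0065]
orientation: [0.72, 0.692, -0.035, 0.034]
contact_force: [0.0, 1.0, -0.4]
width: 0.219
gripper_force: 69.9
```

play_rows --moves '[{"rx":0,"ry":0,"rz":0,"x":-0.8,"y":0,"z":0,"gripper":1},{"rx":0,"ry":0,"rz":0,"x":-0.8,"y":0,"z":0,"gripper":1},{"rx":0,"ry":0,"rz":0,"x":-0.8,"y":0,"z":0,"gripper":1},{"rx":0,"ry":0,"rz":0,"x":-0.8,"y":0,"z":0,"gripper":1},{"rx":0,"ry":0,"rz":0,"x":-0.8,"y":0,"z":0,"gripper":1},{"rx":0,"ry":0,"rz":0,"x":-0.2,"y":0,"z":0,"gripper":1},{"rx":0,"ry":0,"rz":0,"x":0,"y":0,"z":0,"gripper":1},{"rx":0,"ry":0,"rz":0,"x":0,"y":0,"z":0,"gripper":1}]'

```text
t: 9.92
tool_pos: [0.5535, 0.0996, 0.0105]
orientation: [0.72, 0.692, -0.035, 0.034]
contact_force: [-0.4, 0.1, -2.0]
width: 0.216
gripper_force: 69.9
```

Run:
```python
from h import *
b=r.grab_frame("wrist");s=r.observe()
K,T=cam("wrist",s); g=cv2.cvtColor(b,cv2.COLOR_BGR2GRAY)
print(s["tool_pos"].round(4),s["width"],s["contact_force"].round(1))
# tail-end top expected pixel, and roof edge
Tt=np.array(r.camera_params("wrist")["tool_from_camera"])
print("tail expected",proj(K,Tt,(.1515,0,-.0498)),"roof edge",proj(K,T,(.557,.2925,.05)))
cv2.imwrite("pics/w4.png",b)
print(g[0:220:4,248].tolist())
```

```text
[0.5535 0.0998 0.0105] 0.2175952485686516 [-0.5 -0.4 -1.3]
tail expected [ 257.67772627 -156.28227061] roof edge [ 242.15080589 -362.78975036]
[179, 178, 177, 178, 183, 183, 182, 182, 182, 179, 181, 180, 180, 183, 182, 184, 180, 182, 180, 181, 179, 187, 184, 181, 185, 184, 189, 185, 186, 185, 184, 187, 186, 188, 192, 190, 177, 176, 179, 180, 181, 177, 184, 170, 174, 163, 168, 168, 173, 169, 154, 159, 163, 161, 162]
```

The bar is out, with its tail about 40 mm clear of the roof. Next: lift, level, yaw 8.6° to the cradle axis and travel.

play_rows --moves '[{"rx":0,"ry":0,"rz":0,"x":0,"y":0,"z":-2.5,"gripper":1},{"rx":0,"ry":0,"rz":0,"x":0,"y":0,"z":-3.0,"gripper":1},{"rx":0,"ry":2.8,"rz":0,"x":0,"y":0,"z":-2.0,"gripper":1},{"rx":0,"ry":2.8,"rz":0,"x":0,"y":0,"z":0,"gripper":1},{"rx":0,"ry":0,"rz":4.3,"x":0,"y":0,"z":0,"gripper":1},{"rx":0,"ry":0,"rz":4.3,"x":0,"y":0,"z":0,"gripper":1},{"rx":0,"ry":0,"rz":0,"x":-2.5,"y":0.6,"z":0,"gripper":1},{"rx":0,"ry":0,"rz":0,"x":-3.5,"y":0.8,"z":0,"gripper":1}]'

```text
t: 10.63
tool_pos: [0.5562, 0.047, 0.0852]
orientation: [0.77, 0.639, 0.0, -0.0]
contact_force: [-0.6, 0.7, -0.6]
width: 0.215
gripper_force: 69.8
```

play_rows --moves '[{"rx":0,"ry":0,"rz":0,"x":-3.5,"y":0.8,"z":0,"gripper":1},{"rx":0,"ry":0,"rz":0,"x":-3.5,"y":0.8,"z":0,"gripper":1},{"rx":0,"ry":0,"rz":0,"x":-3.5,"y":0.8,"z":0,"gripper":1},{"rx":0,"ry":0,"rz":0,"x":-3.5,"y":0.8,"z":0,"gripper":1},{"rx":0,"ry":0,"rz":0,"x":-3.5,"y":0.8,"z":0,"gripper":1},{"rx":0,"ry":0,"rz":0,"x":-3.5,"y":0.8,"z":0,"gripper":1},{"rx":0,"ry":0,"rz":0,"x":-3,"y":0.8,"z":0,"gripper":1},{"rx":0,"ry":0,"rz":0,"x":-2,"y":0.5,"z":0,"gripper":1}]'

```text
t: 11.3
tool_pos: [0.5672, -0.224, 0.0853]
orientation: [0.771, 0.636, -0.0, 0.0]
contact_force: [1.0, -0.3, -1.4]
width: 0.217
gripper_force: 69.8
```

Run:
```python
from h import *
r.grab_frame("side"); r.grab_frame("side")
b=r.grab_frame("top");a=r.grab_frame("side");s=r.observe(); M=R.from_quat(s["orientation"]).as_matrix()
p=s["tool_pos"]; print(p.round(4),s["width"],s["contact_force"].round(1)); print(M.round(4))
d=np.array([.565,-.2506,-.0078])-p; print("to go in tool cm",(M.T@d*100).round(2),"yaw",np.degrees(np.arctan2(M[1,0],M[0,0])))
A=cv2.resize(b[115:205,280:430],None,fx=4,fy=4,interpolation=cv2.INTER_CUBIC)
B=cv2.resize(a[235:375,230:380],(386,360),interpolation=cv2.INTER_CUBIC)
cv2.imwrite("pics/p5.png",np.hstack([A[:,200:600],B])); print(A.shape)
```

```text
[ 0.567  -0.2212  0.0848] 0.2204546422436942 [-0.2  0.4 -0.2]
[[ 1.894e-01  9.819e-01 -5.000e-04]
 [ 9.819e-01 -1.894e-01  7.000e-04]
 [ 6.000e-04 -6.000e-04 -1.000e+00]]
to go in tool cm [-2.93  0.37  9.26] yaw 79.08291971594528
(360, 600, 3)
```

View pics/p5.png

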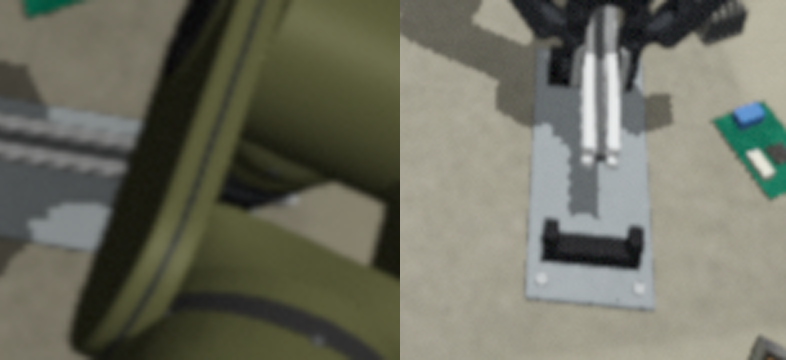

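The side part shows the held bar level and parallel to the cradle, with its open end at about (200,155) in that panel. I'll check this against the prediction.

Run:
```python
from h import *
K,T=cam("side"); k=360/140
for px in [(200,154),(200,165)]:
    uv=(230+px[0]/k,235+px[1]/k); print(uv,ray(K,T,uv,.1346).round(4))
print("pred end top",((proj(K,T,(.554,-.2885,.1346))-[230,235])*k).round(0))
f=lambda p:((proj(K,T,p)-[230,235])*k).round(0)
e=np.array([.189,.982]);n=np.array([.982,-.189]);c=np.array([.5728,-.2098])
for sg in(-1,1): print("near horn top",f(np.append(c-.07*e+sg*.024*n,.037)))
```

```text
(307.77777777777777, 294.8888888888889) [ 0.553  -0.2926  0.1346]
(307.77777777777777, 299.16666666666663) [ 0.5516 -0.2994  0.1346]
pred end top [200. 147.]
near horn top [152. 224.]
near horn top [230. 230.]
```

play_rows --moves '[{"rx":0,"ry":0,"rz":0,"x":-1.5,"y":0.2,"z":0,"gripper":1},{"rx":0,"ry":0,"rz":0,"x":-1.5,"y":0.2,"z":0,"gripper":1},{"rx":0,"ry":0,"rz":0,"x":0,"y":0,"z":1.5,"gripper":1},{"rx":0,"ry":0,"rz":0,"x":0,"y":0,"z":1.5,"gripper":1},{"rx":0,"ry":0,"rz":0,"x":0,"y":0,"z":1.5,"gripper":1},{"rx":0,"ry":0,"rz":0,"x":0,"y":0,"z":1,"gripper":1},{"rx":0,"ry":0,"rz":0,"x":0,"y":0,"z":0,"gripper":1},{"rx":0,"ry":0,"rz":0,"x":0,"y":0,"z":0,"gripper":1}]'

```text
t: 12.17
tool_pos: [0.5649, -0.2514, 0.0296]
orientation: [0.771, 0.637, -0.0, -0.001]
contact_force: [0.2, 0.4, -0.4]
width: 0.217
gripper_force: 69.8
```

Now .0296; 3.7 cm to go to −0.0075.

play_rows --moves '[{"rx":0,"ry":0,"rz":0,"x":0,"y":0,"z":0.9,"gripper":1},{"rx":0,"ry":0,"rz":0,"x":0,"y":0,"z":0.9,"gripper":1},{"rx":0,"ry":0,"rz":0,"x":0,"y":0,"z":0.7,"gripper":1},{"rx":0,"ry":0,"rz":0,"x":0,"y":0,"z":0.5,"gripper":1},{"rx":0,"ry":0,"rz":0,"x":0,"y":0,"z":0.3,"gripper":1},{"rx":0,"ry":0,"rz":0,"x":0,"y":0,"z":0.2,"gripper":1},{"rx":0,"ry":0,"rz":0,"x":0,"y":0,"z":0.1,"gripper":1},{"rx":0,"ry":0,"rz":0,"x":0,"y":0,"z":0,"gripper":1}]'

```text
t: 12.83
tool_pos: [0.5653, -0.2516, -0.006]
orientation: [0.771, 0.637, -0.0, -0.0]
contact_force: [0.2, 0.4, -1.1]
width: 0.218
gripper_force: 69.8
```

play_rows --moves '[{"rx":0,"ry":0,"rz":0,"x":0,"y":0,"z":0.1,"gripper":1},{"rx":0,"ry":0,"rz":0,"x":0,"y":0,"z":0.1,"gripper":1},{"rx":0,"ry":0,"rz":0,"x":0,"y":0,"z":0,"gripper":1},{"rx":0,"ry":0,"rz":0,"x":0,"y":0,"z":0,"gripper":1},{"rx":0,"ry":0,"rz":0,"x":0,"y":0,"z":0,"gripper":1},{"rx":0,"ry":0,"rz":0,"x":0,"y":0,"z":0,"gripper":1},{"rx":0,"ry":0,"rz":0,"x":0,"y":0,"z":0,"gripper":1},{"rx":0,"ry":0,"rz":0,"x":0,"y":0,"z":0,"gripper":1}]'

```text
t: 13.5
tool_pos: [0.5654, -0.2517, -0.0078]
orientation: [0.771, 0.637, 0.0, 0.0]
contact_force: [-0.5, 0.1, -0.8]
width: 0.213
gripper_force: 69.8
```

Run:
```python
from h import *
a=r.grab_frame("side");b=r.grab_frame("wrist");s=r.observe();print(s["tool_pos"].round(4),s["contact_force"].round(1),s["moment"].round(2))
A=cv2.resize(a[235:375,230:380],(428,400),interpolation=cv2.INTER_CUBIC)
B=cv2.resize(b[:,128:400],(283,400))
cv2.imwrite("pics/p6.png",np.hstack([A,B]))
```

```text
[ 0.5654 -0.2517 -0.0078] [-0.  -0.  -1.1] [-0.02 -0.03 -0.04]
```

View pics/p6.png

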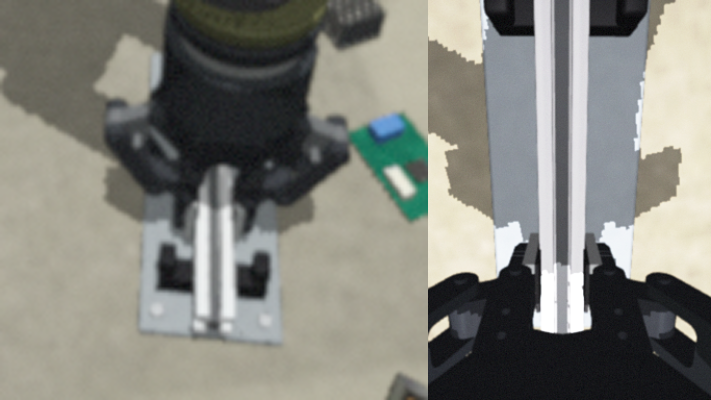

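The bar lies centred between both pairs of horns, with the pads well inside the saddles. I'll nudge it down until contact, then release.

play_rows --moves '[{"rx":0,"ry":0,"rz":0,"x":0,"y":0,"z":0.1,"gripper":1},{"rx":0,"ry":0,"rz":0,"x":0,"y":0,"z":0,"gripper":1},{"rx":0,"ry":0,"rz":0,"x":0,"y":0,"z":0,"gripper":1},{"rx":0,"ry":0,"rz":0,"x":0,"y":0,"z":0,"gripper":2.5},{"rx":0,"ry":0,"rz":0,"x":0,"y":0,"z":0,"gripper":3},{"rx":0,"ry":0,"rz":0,"x":0,"y":0,"z":0,"gripper":3.5},{"rx":0,"ry":0,"rz":0,"x":0,"y":0,"z":0,"gripper":4},{"rx":0,"ry":0,"rz":0,"x":0,"y":0,"z":0,"gripper":4.5}]'

```text
t: 14.27
tool_pos: [0.5652, -0.2516, -0.009]
orientation: [0.771, 0.637, -0.0, -0.0]
contact_force: [-0.5, 0.0, 0.2]
width: 0.524
gripper_force: 0.0
```

play_rows --moves '[{"rx":0,"ry":0,"rz":0,"x":0,"y":0,"z":0,"gripper":4.5},{"rx":0,"ry":0,"rz":0,"x":0,"y":0,"z":-0.5,"gripper":4.5},{"rx":0,"ry":0,"rz":0,"x":0,"y":0,"z":-1.5,"gripper":4.5},{"rx":0,"ry":0,"rz":0,"x":0,"y":0,"z":-2.5,"gripper":4.5},{"rx":0,"ry":0,"rz":0,"x":0,"y":0,"z":-3.5,"gripper":4.5},{"rx":0,"ry":0,"rz":0,"x":0,"y":0,"z":-4,"gripper":4.5},{"rx":0,"ry":0,"rz":0,"x":0,"y":0,"z":-4,"gripper":4.5},{"rx":0,"ry":0,"rz":0,"x":0,"y":0,"z":-4,"gripper":4.5}]'

```text
t: 14.93
tool_pos: [0.565, -0.2514, 0.1933]
orientation: [0.771, 0.637, 0.0, 0.0]
contact_force: [0.5, -0.7, -0.2]
width: 0.533
gripper_force: 0.0
```

play_rows --moves '[{"rx":0,"ry":0,"rz":0,"x":4,"y":0,"z":0,"gripper":4.5},{"rx":0,"ry":0,"rz":0,"x":4,"y":0,"z":0,"gripper":4.5},{"rx":0,"ry":0,"rz":0,"x":4,"y":0,"z":0,"gripper":4.5},{"rx":0,"ry":0,"rz":0,"x":4,"y":0,"z":0,"gripper":4.5},{"rx":0,"ry":0,"rz":0,"x":4,"y":0,"z":0,"gripper":4.5},{"rx":0,"ry":0,"rz":0,"x":4,"y":0,"z":0,"gripper":4.5},{"rx":0,"ry":0,"rz":0,"x":4,"y":0,"z":0,"gripper":4.5},{"rx":0,"ry":0,"rz":0,"x":0,"y":0,"z":0,"gripper":4.5}]'

```text
t: 15.6
tool_pos: [0.6186, 0.0296, 0.1917]
orientation: [0.769, 0.639, 0.001, -0.001]
contact_force: [0.1, -0.6, 0.4]
width: 0.53
gripper_force: 0.0
```

Run:
```python
from h import *
b=r.grab_frame("top");r.grab_frame("side"); a=r.grab_frame("side");s=r.observe();print(s["t"],s["tool_pos"].round(4))
A=cv2.resize(b[130:190,300:402],None,fx=4,fy=4,interpolation=cv2.INTER_CUBIC)
B=cv2.resize(a[235:375,250:370],(206,240),interpolation=cv2.INTER_CUBIC)
cv2.imwrite("pics/p7.png",np.hstack([A,B]))
K,T=cam("top"); e=np.array([.189,.982]);c=np.array([.5728,-.2098])
for q in(-.11,0,.11): print(((proj(K,T,np.append(c+q*e,.042))-[300,130])*4).round(0))
```

```text
15.75 [0.6181 0.0235 0.1913]
[411. 144.]
[214. 111.]
[18. 78.]
```

View pics/p7.png

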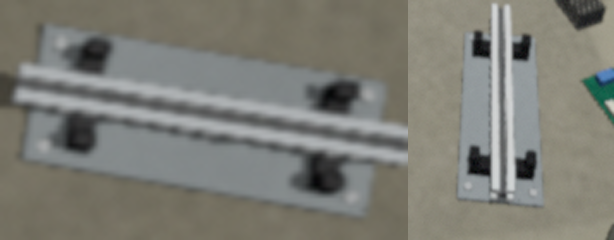

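The bar lies level across both saddles between the horns. Its left end is at about (18,82) against the predicted (18,78), so it is centred. The arm is clear, so I'll hand in.

```bash
python3 -c "
from workcell import r
print(r.sign_off())"
```

```text
the job is handed in; nothing more can be done
None
```

The slotted bar is out of the rack and released flat and centred in the drilling cradle's two saddles; I never touched the flat bar, and the job was handed in at about 15.8 s with the arm clear.

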